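One tumbler from the nested stack

TASK

Someone needs a rinsing cup: lift only the top steel tumbler off the nested stack without pulling up the ones below, and set it down upright, not dropped, with its whole foot on the round cork coaster. Leave the other two tumblers nested and standing where they are, and do not disturb the other things.

Things in the scene. Friction and masses are not known exactly. Their poses are not given: they have to be found in the camera images.
- cup_top_c (a point): Topmost of 3 identical nested steel tumblers, 90 mm tall; point on its axis, 45 mm below the rim, z to the rim. Foot 40 mm wide, body widening upward, then an upright collar 64 mm in diameter, 28 mm high, up to the rim; wall 2.5 mm. Only the collar shows; it rests on the next rim, the body hangs inside with 1 mm play and comes free after 62 mm straight up. Fingers over 28 mm below the rim grip the next one too.
- cup_mid_c (a point): Second tumbler of the stack, same shape, its collar flush below the topmost one's collar, its body inside the bottom one. Point on its axis, 45 mm below its rim, 28 mm below the topmost one's point. About 50 to 100 g, like the others.
- cup_low_c (a point): Bottom tumbler of the stack, same shape, standing loose on the square board. Point on its axis, 45 mm above its foot and 45 mm below its rim, 28 mm below the second one's point.
- coaster_top (a point): Centre of the upper face of the round cork coaster, 100 in diameter, 8 thick, fixed on the table. (Sizes in mm.)
- stack_board: Square white painted wood board, 104 x 104 x 10, fixed on the table, the stack stands on it near its middle; origin at the centre of its underside. (Sizes in mm.)
- soap_case: Bystander: closed white plastic travel soap case, 100 x 60 x 34 high, long side along its x; origin at the centre of its underside. (Sizes in mm.)
- jar: Bystander: green glass jar, 80 in diameter, 105 high; origin at the centre of its underside. (Sizes in mm.)
- lotion: Bystander: white plastic bottle, 56 in diameter, 140 high; origin at the centre of its underside. (Sizes in mm.)
- toothbrush: Bystander: bamboo toothbrush lying along its x, about 180 long; origin at the middle of its underside. (Sizes in mm.)
- comb: Bystander: dark wooden comb lying flat, 150 x 38 x 6, long side along its x; origin at the middle of its underside. (Sizes in mm.)
- soap_dish: Bystander: white ceramic soap dish with a bar of soap, 120 x 85 x 28 high, long side along its x; origin at the centre of its underside. (Sizes in mm.)

How it is judged:
By the outcome, as a careful person would: the job done as asked, in the order asked, and still so for the second after the job is handed in, with the robot touching nothing.
It also fails if it takes over 48 s, if anything falls off the work surface, if the arm or the gripper's body presses on something with over 40 N, if the wrist force passes 120 N, or if a joint passes its speed limit or range.

ROBOT

A 6-joint arm with a two-finger parallel gripper is mounted at the origin on the work surface. World frame = base frame: x ahead of the robot, y to its left, z up, the work surface at z = 0. Lengths are in m, angles in rad, forces in N, time in s.
With the tool pointing down it reaches from about 0.35 to 0.725 m from the base axis. Payload 4.3 kg.
Tool frame: the origin (TCP) lies at the very end of the fingers, on their centre line; the grasp point (between the pads) lies 19 mm behind it (manip.grasp_offset is the distance from the TCP to the grasp point, in m); z points along the fingers, y is the line along which they close (so a half turn about z gives the same grasp; the last joint's range is limited). The gripper opens to 85 mm and grips with 20 to 120 N. Pads are 22 mm wide; open, the fingers measure 114 mm over their backs; the gripper's body (76 mm by 85 mm) begins 54 mm behind the grasp point. The pads swing forward as they close: fully open they stand 13 mm farther back than shut.
Start: joints at [-1.296, 0.377, 0.081, 1.274, 0, 1.46], TCP at [0.216, -0.533, 0.231] pointing down, gripper open.
Joint ranges: [-2.72, 2.72], [-0.84, 1.66], [-1.02, 1.22], [-1.77, 2.12], [-1.37, 1.28], [-3.14, 3.14]. Speed limits (rad/s): [2.57, 2.57, 3.14, 3.14, 3.14, 3.14].

INTERFACE

Orientations are given as a 3x3 rotation matrix whose columns are the frame's x, y, z axes.
In Python, from bench import manip, cams gives the robot as it stands. The module is installed in compiled form; this text tells all that it offers.
- The arm moves only by the tool play_rows, never from a script. Its arguments are lists of equal length, an entry for each row: "dr": the turn, a rotation vector about the tool's x, y, z in rad, a list of three; "linear": the shift along the tool's x, y, z in cm, a list of three; "gripper": the closure, from 0 (fully open) to 1 (shut). In form: {"dr": [[ax, ay, az], ...], "linear": [[x, y, z], ...], "gripper": [gripper, ...]}. A call has 1 to 12 rows; each row is the pose to reach, as a shift and turn from the pose commanded when the call began, along the tool's axes at that moment; what a row does not reach only later rows make up. A row lasts 1/12 s, in which the tool goes at most 41.7 mm and 7.16 degrees, less where a joint would pass 70% of its speed; a pose out of reach is approached as far as the arm can. A call with a gripper value outside its range is refused whole. The fingers move at their own pace and stop on an object; "squeeze" is the grip in N (left out, the last holds). Time passes only in rows, so rows that repeat a pose let the fingers close. It gives the time, the measured TCP pose, the force, the opening and the grip force at its end, in the units of the state.
- manip.read_state(): the state, without advancing time (a new reading comes with each control period).
- cams.get_image(name): name is "scene" or "top"; returns (picture, depth): 384x512x3 uint8, red, green, blue; 384x512 float32, m along the optical axis (not along the pixel's ray), 0 where there is no reading.
- cams.get_calibration(name): a dict with "camera_matrix" (3x3 intrinsics, pixels), "R" (3x3) and "t" (3): a world point X has camera coordinates R X + t. Camera axes: x right, y down, z forward; pixel columns grow to the right and rows downward; lengths in m; the calibration is good to about 2 mm. A picture is of the moment at which its call begins. get_calibration takes no time and is no camera call.
- manip.finish_job(): hands the job in; it is judged then, once.
The state is a dict: "t": time; "joints": joint angles; "joint_vel": joint speeds; "joint_efforts": joint torques, N m; "tcp_pos": TCP position; "tool_rot": TCP orientation; "force": force on the tool from outside, world axes, zero at the start; "ft_torque": the same for the moment, N m; "width": opening from 0.0 (shut) to 1.0 (fully open); "finger_force": force on a finger pad.
Only numpy, scipy, OpenCV 4.12 (cv2) and the standard library are available. Lean on these libraries where they do the work, as an engineer would, in place of code of your own. Each camera call takes 0.05 s, during which the arm holds its last target. There are 200 camera calls.

## Working session

There is one attempt and no reset: what is moved stays moved. The work goes in short steps, Python scripts to look and compute and a tool call to move; the robot and the scene stay as the last step left them, time stands still between calls to the robot, and variables do not carry over. Pictures are saved under pics/ and viewed, at most 10 in all, crops included, and the job is handed in when it is done.

Besides the shell and the picture viewer there is one more tool, called after "Call:" as a command line: name --argument value ..., lists and objects as JSON in quotes. play_rows: Moves the arm, as the interface text tells. Its arguments: {"type":"object","properties":{"dr":{"type":"array"},"linear":{"type":"array"},"gripper":{"type":"array"},"squeeze":{"type":"number"}},"required":["dr","linear","gripper"]}

```bash
mkdir -p pics; python3 - <<'E'
from bench import manip,cams
import cv2,numpy as np
for n in("scene","top"):
    im,d=cams.get_image(n);c=cams.get_calibration(n)
    cv2.imwrite(f"pics/{n}1.png",im[:,:,::-1]);np.savez(f"{n}1.npz",im=im,d=d,**c)
    print(n,c["camera_matrix"].round(1).tolist(),c["R"].round(3).tolist(),c["t"].round(3), (d>0).mean())
s=manip.read_state();print(s["t"],s["tcp_pos"],s["tool_rot"].round(3) if hasattr(s["tool_rot"],'round') else s["tool_rot"],s["width"],manip.grasp_offset)
E
```

```text
scene [[482.1, 0.0, 254.0], [0.0, 482.1, 195.4], [0.0, 0.0, 1.0]] [[0.318, 0.948, 0.019], [0.587, -0.181, -0.789], [-0.744, 0.263, -0.614]] [-0.198 -0.257  1.768] 0.9848378499348959
top [[448.0, 0.0, 257.5], [0.0, 448.0, 198.4], [0.0, 0.0, 1.0]] [[-0.042, -0.999, 0.003], [-0.978, 0.041, -0.206], [0.206, -0.012, -0.978]] [0.024 0.617 1.298] 0.9959462483723959
0.1 [ 0.21567766 -0.53238344  0.23044352] [[ 0.927  0.375 -0.001]
 [ 0.375 -0.927  0.002]
 [ 0.    -0.002 -1.   ]] 1.0001993987308537 0.0187
```

View pics/scene1.png

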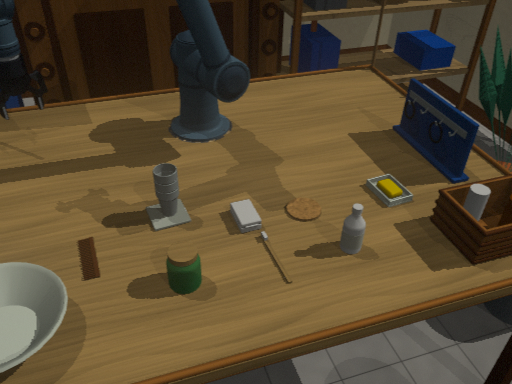

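View pics/top1.png

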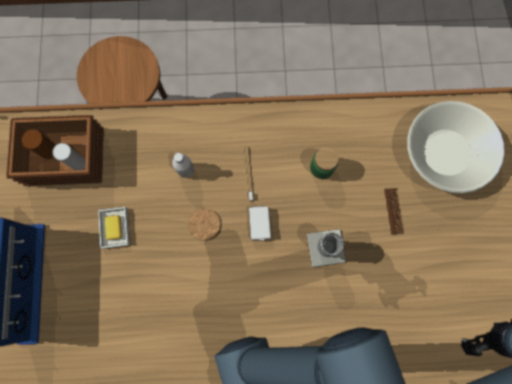

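The scene view shows the stack at about (166,190) and the coaster at (303,209). In the top view the stack is at (331,243) and the coaster at (205,224). Next I'll turn both into positions.

```bash
cat > h.py <<'E'
import numpy as np,cv2
def pts(im,d,c):
    K=c["camera_matrix"];v,u=np.mgrid[:384,:512]
    p=np.stack([(u-K[0,2])/K[0,0]*d,(v-K[1,2])/K[1,1]*d,d],-1)
    return (p-c["t"])@c["R"]
def ray(uv,c,z):
    K,R,t=c["camera_matrix"],c["R"],c["t"]
    o=-R.T@t; w=R.T@np.linalg.inv(K)@np.array([*uv,1.]); return o+w*(z-o[2])/w[2]
def two(uv1,c1,uv2,c2):
    P=[c["camera_matrix"]@np.c_[c["R"],c["t"]] for c in(c1,c2)]
    X=cv2.triangulatePoints(P[0],P[1],np.array(uv1,float),np.array(uv2,float))[:,0];return X[:3]/X[3]
def circ(xy):
    A=np.c_[2*xy,np.ones(len(xy))];s=np.linalg.lstsq(A,(xy**2).sum(1),rcond=None)[0];return s[:2],np.sqrt(s[2]+s[:2]@s[:2])
E
python3 - <<'E'
from h import *
D={n:np.load(n+"1.npz") for n in("scene","top")}
for n,bs,bc in(("scene",(140,155,195,232),(275,190,330,230)),("top",(300,222,352,272),(182,202,228,246))):
    c=D[n];P=pts(c["im"],c["d"],c);hsv=cv2.cvtColor(c["im"],cv2.COLOR_RGB2HSV)
    sub=np.zeros((384,512),bool);sub[bs[1]:bs[3],bs[0]:bs[2]]=1
    z=P[...,2]
    rim=sub&(z>.145); q=P[rim]; print(n,"stack zmax pct",np.percentile(q[:,2],[50,90,98,100]).round(4),len(q))
    h,r=cv2.minEnclosingCircle(q[:,:2].astype(np.float32)); print(" enclosing",h,r)
    t=P[rim&(z>np.percentile(q[:,2],60))];print(" circ fit",circ(t[:,:2]))
    b=sub&(z>.006)&(z<.014)&(hsv[...,1]<80); print(" board",np.median(P[b],0).round(4),cv2.minAreaRect(P[b][:,:2].astype(np.float32)))
    sub[:]=0;sub[bc[1]:bc[3],bc[0]:bc[2]]=1
    k=sub&(z>.0045); k=cv2.morphologyEx(k.astype(np.uint8),cv2.MORPH_OPEN,np.ones((3,3)))
    cs=max(cv2.findContours(k,0,1)[0],key=cv2.contourArea);e=cv2.fitEllipse(cs)
    print(" coaster",e,"ray",ray(e[0],c,.008).round(4),"zmed",np.median(z[k>0]).round(4), "table z",np.median(z[sub&(k==0)]).round(4),cv2.minEnclosingCircle(P[k>0][:,:2].astype(np.float32)))
    m=sub&(k==0)
    for nm,mm in(("k",k>0),("m",m)):print(nm,np.median(hsv[mm],0))
    g=c["im"][bs[1]:bs[3],bs[0]:bs[2]] if n=="scene" else c["im"][bs[1]:bs[3],bs[0]:bs[2]]
    g2=c["im"][bc[1]:bc[3],bc[0]:bc[2]]
    cv2.imwrite(f"pics/crop_{n}.png",np.hstack([cv2.resize(x,(400,520 if n=="scene" else 400),interpolation=0) for x in(g,g2)])[:,:,::-1])
cv2.imwrite("pics/crop.png",np.vstack([cv2.resize(cv2.imread(f"pics/crop_{n}.png"),(600,300)) for n in("scene","top")]))
E
```

```text
scene stack zmax pct [0.152  0.1563 0.8869 0.8869] 193
 enclosing (0.9816702604293823, -0.260801762342453) 0.5517072081565857
 circ fit (array([ 0.99653422, -0.27040144]), np.float64(0.5337062560038047))
 board [ 0.4871 -0.2195  0.0091] ((0.47112220525741577, -0.20709605515003204), (0.10705995559692383, 0.10307549685239792), 5.140266418457031)
 coaster ((302.9327392578125, 208.0379638671875), (20.442651748657227, 30.186941146850586), 92.0758056640625) ray [0.5628 0.1687 0.008 ] zmed 0.0074 table z -0.0006 ((1.025099754333496, -0.05977288633584976), 0.5692799687385559)
k [ 17. 150. 131.]
m [ 19. 137. 124.]
top stack zmax pct [0.1549 0.6558 1.3974 1.3974] 107
 enclosing (0.40816372632980347, -0.10741964727640152) 0.1406392604112625
 circ fit (array([ 0.40011389, -0.09886448]), np.float64(0.12412160658323189))
 board [ 0.4465 -0.1858  0.0098] ((0.466275155544281, -0.20634236931800842), (0.1050916388630867, 0.106626957654953), 5.441394805908203)
 coaster ((210.06951904296875, 219.0052947998047), (12.497735023498535, 21.021162033081055), 146.96328735351562) ray [0.5701 0.1486 0.008 ] zmed 0.008 table z 0.0005 ((0.46344929933547974, 0.10312045365571976), 0.1549011915922165)
k [ 15. 118. 160.]
m [ 17. 108. 155.]
```

View pics/crop.png

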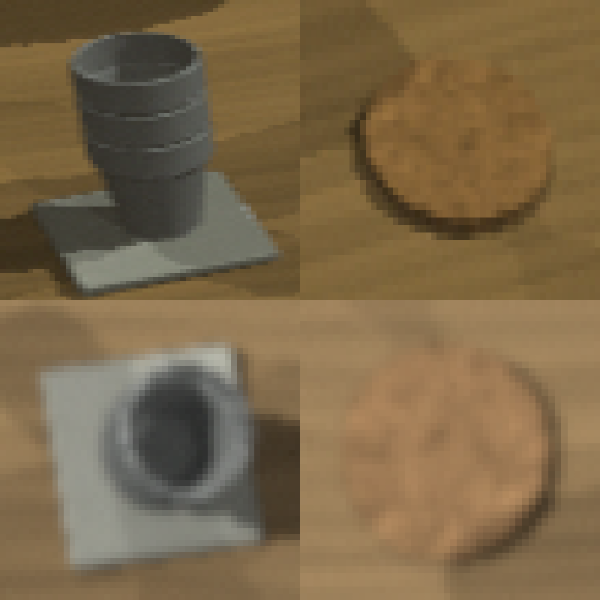

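The crop shows three stacked collars on the board and the cork disc clearly, both with usable outlines. The invalid depth pixels spoiled the fits, so I'll refit using filtered depth and two-view rays.

```bash
cat > m.py <<'E'
from h import *
D={n:dict(np.load(n+"1.npz")) for n in("scene","top")};E={}
for n,bs,bc in(("scene",(140,155,195,232),(275,190,330,230)),("top",(300,222,352,272),(182,202,228,246))):
    c=D[n];d=cv2.medianBlur(c["d"],5);P=pts(c["im"],d,c);z=P[...,2];P0=pts(c["im"],c["d"],c);z0=P0[...,2]
    sub=np.zeros((384,512),bool);sub[bs[1]:bs[3],bs[0]:bs[2]]=1
    ok=sub&(c["d"]>0)&(z0>.146)&(z0<.168);q=P0[ok]
    print(n,"rim z",np.percentile(q[:,2],[10,50,90]).round(4),len(q),cv2.minEnclosingCircle(q[:,:2].astype(np.float32)),cv2.fitEllipse(cv2.convexHull(np.argwhere(ok)[:,::-1].astype(np.float32))))
    E[n,"r"]=cv2.fitEllipse(cv2.convexHull(np.argwhere(ok)[:,::-1].astype(np.float32)))[0]
    sub[:]=0;sub[bc[1]:bc[3],bc[0]:bc[2]]=1
    k=(sub&(z>.004)&(z<.02)).astype(np.uint8);k=cv2.morphologyEx(cv2.morphologyEx(k,3,np.ones((5,5))),2,np.ones((5,5)))
    cs=max(cv2.findContours(k,0,1)[0],key=cv2.contourArea);e=cv2.fitEllipse(cv2.convexHull(cs));E[n,"c"]=e[0]
    print(" coaster",e,ray(e[0],c,.008).round(4),np.median(z[k>0]).round(4))
    print(" rim ray",ray(E[n,"r"],c,.156).round(4))
for k in"rc":print(k,two(E["scene",k],D["scene"],E["top",k],D["top"]).round(4))
E
python3 m.py
```

```text
scene rim z [0.1473 0.152  0.1553] 161 ((0.4672040045261383, -0.20280155539512634), 0.03398395702242851) ((164.0004119873047, 170.88487243652344), (16.236045837402344, 24.437625885009766), 86.00728607177734)
 coaster ((302.973876953125, 208.18756103515625), (22.109230041503906, 33.489524841308594), 97.55769348144531) [0.5634 0.1686 0.008 ] 0.007
 rim ray [ 0.4754 -0.2028  0.156 ]
top rim z [0.1477 0.1546 0.1585] 94 ((0.46328574419021606, -0.20145440101623535), 0.031954292207956314) ((331.56719970703125, 243.4452667236328), (22.839326858520508, 22.98147201538086), 135.04010009765625)
 coaster ((203.70587158203125, 223.8241424560547), (30.636075973510742, 31.660846710205078), 61.13710403442383) [0.5557 0.1688 0.008 ] 0.0072
 rim ray [ 0.4625 -0.2011  0.156 ]
r [ 0.4635 -0.2019  0.1478]
c [0.557  0.1706 0.0023]
```

Call:
play_rows --dr '[[0,0,-0.04],[0,0,-0.12],[0,0,-0.2],[0,0,-0.3],[0,0,-0.4],[0,0,-0.5],[0,0,-0.6],[0,0,-0.7],[0,0,-0.8],[0,0,-0.86],[0,0,-0.886],[0,0,-0.886]]' --linear '[[1,-0.6,0],[3.5,-2.1,0],[7,-4.2,0],[11,-6.6,0],[15,-9,0],[19,-11.4,0],[23,-13.8,0],[27,-16.2,0],[31,-18.6,0],[34,-20.4,0],[35.5,-21.3,0],[35.5,-21.3,0]]' --gripper '[0,0,0,0,0,0,0,0,0,0,0,0]' --squeeze 25

```text
t: 1.1
tcp_pos: [0.4679, -0.1957, 0.2311]
tool_rot: [[0.285, 0.959, 0.002], [0.959, -0.285, 0.003], [0.004, 0.001, -1.0]]
force: [0.2, 0.8, 0.9]
width: 1.001
finger_force: 0.0
```

Call:
play_rows --dr '[[0,0,0],[0,0,0]]' --linear '[[0,0,0],[0,0,0]]' --gripper '[0,0]'

```text
t: 1.27
tcp_pos: [0.4645, -0.2018, 0.2311]
tool_rot: [[0.294, 0.956, -0.001], [0.956, -0.294, -0.0], [-0.0, -0.001, -1.0]]
force: [-0.7, -0.3, -1.1]
width: 1.001
finger_force: 0.0
```

```bash
cat > look.py <<'E'
import sys
from bench import manip,cams
import cv2,numpy as np
s=manip.read_state();print(s["t"],np.array(s["joints"]).round(2),np.array(s["tcp_pos"]).round(4),np.array(s["tool_rot"]).round(3).tolist(),s["width"],s["finger_force"],np.array(s["force"]).round(1))
L=[]
for n,a in zip(("scene","top"),eval(sys.argv[2])):
    im,d=cams.get_image(n);np.savez(f"{n}{sys.argv[1]}.npz",im=im,d=d,**cams.get_calibration(n))
    u,v,w=a;L.append(cv2.resize(im[v:v+w,u:u+w],(400,400),interpolation=2))
cv2.imwrite(f"pics/l{sys.argv[1]}.png",np.hstack(L)[:,:,::-1])
E
python3 look.py 2 "((120,110,100),(290,195,80))"
```

```text
1.2667 [-0.53  0.24 -0.11  1.22 -0.    1.33] [ 0.4645 -0.2018  0.2311] [[0.294, 0.956, -0.001], [0.956, -0.294, -0.0], [-0.0, -0.001, -1.0]] 1.0008498407305273 0.0 [-0.7 -0.3 -1.1]
```

View pics/l2.png

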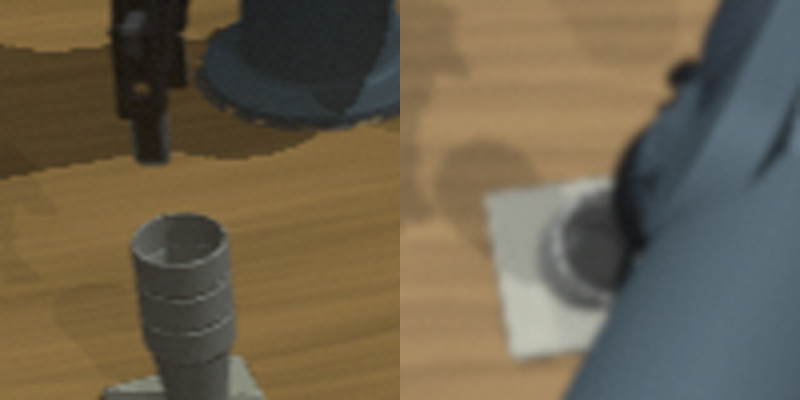

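```bash
python3 - <<'E'
from h import *
c=dict(np.load("scene2.npz"))
def pr(X):
    x=c["camera_matrix"]@(c["R"]@np.array(X)+c["t"]);return (x[:2]/x[2]).round(1)
R=np.array([[0.294,0.956,0],[0.956,-0.294,0],[0,0,-1]]);p=np.array([.4645,-.2018,.2311])
for y in(.0425,.057,-.0425):
  for z in(0,-.013):print(y,z,pr(p+R@[0,y,z]), [pr(p+R@[s*.011,y,z]) for s in(1,-1)])
for q in([.465,-.202,.156],[.465,-.202,.1],[.46,-.2,.156],[.465,-.21,.156],[.465,-.202,.231]):print(q,pr(q))
g=c["im"].astype(int);P=pts(g,c["d"],c);sub=np.zeros((384,512),bool);sub[130:152,145:172]=1
m=sub&(c["d"]>0)&(P[...,2]>.2)&(P[...,2]<.3);q=P[m];print(np.percentile(q,[2,25,50,75,98],axis=0).round(4),len(q))
t=q[(q[:,2]<.26)]; print(np.median(t,0))
E
```

```text
0.0425 0 [158.7 153.4] [array([163.1, 153.4]), array([154.2, 153.4])]
0.0425 -0.013 [158.1 148.9] [array([162.6, 148.9]), array([153.6, 148.9])]
0.057 0 [157.9 156.6] [array([162.4, 156.6]), array([153.4, 156.6])]
0.057 -0.013 [157.3 152.1] [array([161.9, 152.1]), array([152.8, 152.1])]
-0.0425 0 [162.9 135.6] [array([167.1, 135.7]), array([158.7, 135.6])]
-0.0425 -0.013 [162.4 131.3] [array([166.7, 131.3]), array([158.1, 131.3])]
[0.465, -0.202, 0.156] [163.6 168.7]
[0.465, -0.202, 0.1] [165.6 185.7]
[0.46, -0.2, 0.156] [164.  167.5]
[0.465, -0.21, 0.156] [160.6 169.2]
[0.465, -0.202, 0.231] [160.8 144.4]
[[ 0.4258 -0.2337  0.2451]
 [ 0.5139 -0.2242  0.2585]
 [ 0.5179 -0.2182  0.2715]
 [ 0.5238 -0.2113  0.2937]
 [ 0.5392 -0.1857  0.2992]] 186
[ 0.51355304 -0.21557595  0.25199432]
```

The scene crop shows the near finger centred at about (157.8,150), which matches the projection with its tip 13 mm behind the TCP. The cup rim centre is at about (165,170), so I'll shift about 2 mm and go down.

Call:
play_rows --dr '[[0,0,0],[0,0,0],[0,0,0],[0,0,0],[0,0,0],[0,0,0],[0,0,0],[0,0,0],[0,0,0],[0,0,0],[0,0,0],[0,0,0]]' --linear '[[0.22,0.1,0],[0.22,0.1,0.5],[0.22,0.1,1.5],[0.22,0.1,2.7],[0.22,0.1,4],[0.22,0.1,5.3],[0.22,0.1,6.6],[0.22,0.1,7.8],[0.22,0.1,8.9],[0.22,0.1,9.7],[0.22,0.1,10.1],[0.22,0.1,10.1]]' --gripper '[0,0,0,0,0,0,0,0,0,0,0,0]'

```text
t: 2.37
tcp_pos: [0.4655, -0.2002, 0.129]
tool_rot: [[0.296, 0.955, -0.002], [0.955, -0.296, 0.001], [0.0, -0.002, -1.0]]
force: [-0.1, -0.2, 0.3]
width: 0.999
finger_force: 0.0
```

Call:
play_rows --dr '[[0,0,0],[0,0,0],[0,0,0],[0,0,0],[0,0,0],[0,0,0]]' --linear '[[0,0,0],[0,0,0],[0,0,0],[0,0,0],[0,0,0],[0,0,0]]' --gripper '[0,0.05,0.1,0.14,0.14,0.14]'

```text
t: 2.87
tcp_pos: [0.4668, -0.2006, 0.1306]
tool_rot: [[0.296, 0.955, 0.001], [0.955, -0.296, -0.0], [-0.0, 0.001, -1.0]]
force: [1.0, 0.2, -0.5]
width: 0.856
finger_force: 0.0
```

```bash
python3 look.py 3 "((130,130,80),(300,205,60))"
```

```text
2.8667 [-0.53  0.3  -0.3   0.97 -0.    1.34] [ 0.4668 -0.2006  0.1306] [[0.296, 0.955, 0.001], [0.955, -0.296, -0.0], [-0.0, 0.001, -1.0]] 0.8561977031274056 0.0 [ 1.   0.2 -0.5]
```

View pics/l3.png

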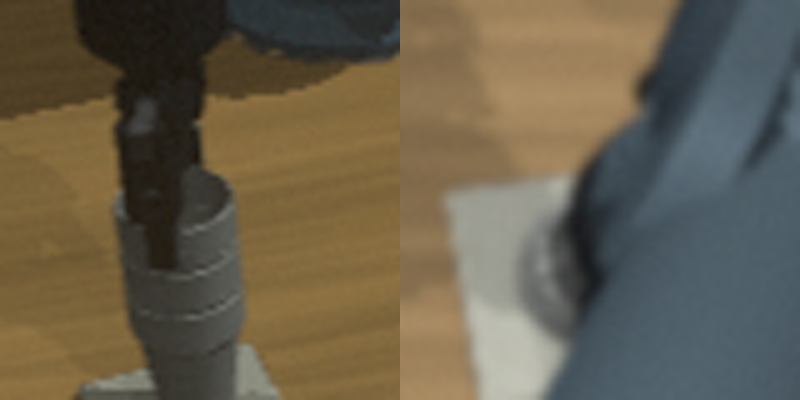

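```bash
python3 - <<'E'
from h import *
c=dict(np.load("scene3.npz"))
def pr(X):
    x=c["camera_matrix"]@(c["R"]@np.array(X)+c["t"]);return ((x[:2]/x[2]+.5-130)*5).round(0)
R=np.array([[0.296,0.955,0],[0.955,-0.296,0],[0,0,-1]]);p=np.array([.4668,-.2006,.1306])
for y in(.036,.0505):
  for z in(0,-.006,-.009,-.012):print(y,z,pr(p+R@[0,y,z]))
for z in(.156,.128,.1):print("cup",z,pr([.466,-.200,z]),pr(np.array([.466,-.2,z])+R@[0,.032,0]))
E
```

```text
0.036 0 [170. 277.]
0.036 -0.006 [169. 267.]
0.036 -0.009 [168. 263.]
0.036 -0.012 [168. 258.]
0.0505 0 [166. 293.]
0.0505 -0.006 [165. 284.]
0.0505 -0.009 [165. 279.]
0.0505 -0.012 [164. 275.]
cup 0.156 [175. 196.] [167. 232.]
cup 0.128 [180. 239.] [172. 275.]
cup 0.1 [184. 281.] [177. 317.]
```

The left crop shows the fingertip at about (164,268), just level with the seam and nearer the camera. That puts the tip at z of about 0.140, clear of the second collar. I'll lower 3 mm, shift 2 mm, then close slowly.

Call:
play_rows --dr '[[0,0,0],[0,0,0],[0,0,0],[0,0,0],[0,0,0],[0,0,0],[0,0,0],[0,0,0]]' --linear '[[0.2,0,0.1],[0.2,0,0.3],[0.2,0,0.3],[0.2,0,0.3],[0.2,0,0.3],[0.2,0,0.3],[0.2,0,0.3],[0.2,0,0.3]]' --gripper '[0.14,0.15,0.16,0.17,0.18,0.19,0.2,0.2]' --squeeze 20

```text
t: 3.63
tcp_pos: [0.4671, -0.1986, 0.1273]
tool_rot: [[0.296, 0.955, 0.0], [0.955, -0.296, -0.0], [-0.0, 0.0, -1.0]]
force: [0.2, -0.6, -0.0]
width: 0.804
finger_force: 0.0
```

Call:
play_rows --dr '[[0,0,0],[0,0,0],[0,0,0],[0,0,0],[0,0,0],[0,0,0]]' --linear '[[0,0,0],[0,0,0],[0,0,0],[0,0,0],[0,0,0],[0,0,0]]' --gripper '[0.21,0.22,0.225,0.23,0.23,0.23]'

```text
t: 4.13
tcp_pos: [0.4671, -0.1986, 0.1273]
tool_rot: [[0.296, 0.955, -0.0], [0.955, -0.296, -0.0], [-0.0, 0.0, -1.0]]
force: [-0.0, 0.2, 0.8]
width: 0.771
finger_force: 0.2
```

Call:
play_rows --dr '[[0,0,0],[0,0,0],[0,0,0],[0,0,0],[0,0,0],[0,0,0],[0,0,0],[0,0,0],[0,0,0],[0,0,0],[0,0,0],[0,0,0]]' --linear '[[0,0,0],[0,0,0],[0,0,0],[0,0,0],[0,0,0],[0,0,0],[0,0,0],[0,0,0],[0,0,0],[0,0,0],[0,0,0],[0,0,0]]' --gripper '[0.235,0.24,0.245,0.25,0.255,0.26,0.27,0.28,0.3,0.3,0.3,0.3]' --squeeze 20

```text
t: 5.13
tcp_pos: [0.4672, -0.1987, 0.1276]
tool_rot: [[0.296, 0.955, 0.0], [0.955, -0.296, -0.0], [-0.0, 0.0, -1.0]]
force: [-2.1, 0.5, 6.0]
width: 0.753
finger_force: 21.1
```

```bash
python3 look.py 4 "((130,130,100),(300,205,60))"
```

```text
5.1333 [-0.53  0.3  -0.31  0.96 -0.    1.34] [ 0.4672 -0.1987  0.1276] [[0.296, 0.955, 0.0], [0.955, -0.296, -0.0], [-0.0, 0.0, -1.0]] 0.7532067908089713 21.097754021175206 [-2.1  0.5  6. ]
```

View pics/l4.png

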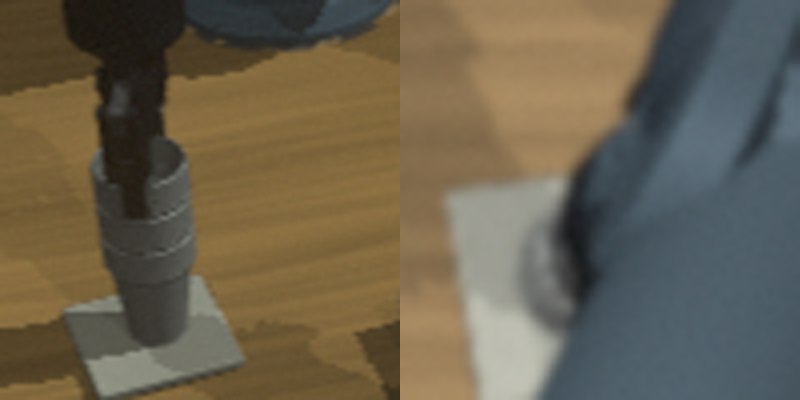

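Gripped at 64 mm; the left crop shows the fingertip (135,215) on the top collar only. I'll lift slowly.

Call:
play_rows --dr '[[0,0,0],[0,0,0],[0,0,0],[0,0,0],[0,0,0],[0,0,0],[0,0,0],[0,0,0],[0,0,0],[0,0,0],[0,0,0],[0,0,0]]' --linear '[[0,0,-0.05],[0,0,-0.15],[0,0,-0.3],[0,0,-0.5],[0,0,-0.7],[0,0,-0.9],[0,0,-1.1],[0,0,-1.3],[0,0,-1.5],[0,0,-1.7],[0,0,-1.8],[0,0,-1.8]]' --gripper '[0.3,0.3,0.3,0.3,0.3,0.3,0.3,0.3,0.3,0.3,0.3,0.3]' --squeeze 25

```text
t: 6.23
tcp_pos: [0.4673, -0.1987, 0.1456]
tool_rot: [[0.296, 0.955, 0.001], [0.955, -0.296, -0.0], [-0.0, 0.001, -1.0]]
force: [0.1, -1.2, -0.2]
width: 0.754
finger_force: 27.7
```

```bash
python3 look.py 5 "((130,130,100),(300,205,60))"
```

```text
6.2333 [-0.53  0.29 -0.28  1.01 -0.    1.34] [ 0.4673 -0.1987  0.1456] [[0.296, 0.955, 0.001], [0.955, -0.296, -0.0], [-0.0, 0.001, -1.0]] 0.7543565385419 27.66611399129033 [ 0.1 -1.2 -0.2]
```

View pics/l5.png

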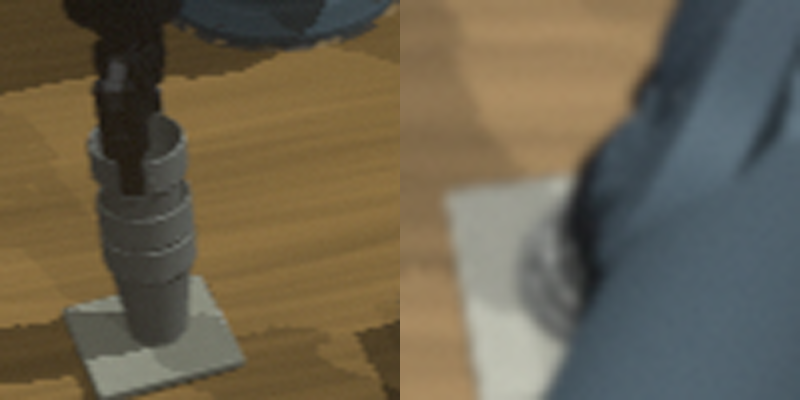

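Only the top tumbler rises: its body shows at (140,190), and the two lower collars haven't moved (seam at (147,245), foot at (158,340)). I'll keep lifting straight up.

Call:
play_rows --dr '[[0,0,0],[0,0,0],[0,0,0],[0,0,0],[0,0,0],[0,0,0],[0,0,0],[0,0,0],[0,0,0],[0,0,0],[0,0,0],[0,0,0]]' --linear '[[0,0,-0.2],[0,0,-0.5],[0,0,-0.9],[0,0,-1.3],[0,0,-1.7],[0,0,-2.1],[0,0,-2.5],[0,0,-2.9],[0,0,-3.3],[0,0,-3.7],[0,0,-4.1],[0,0,-4.5]]' --gripper '[0.3,0.3,0.3,0.3,0.3,0.3,0.3,0.3,0.3,0.3,0.3,0.3]'

```text
t: 7.33
tcp_pos: [0.4671, -0.1986, 0.1907]
tool_rot: [[0.296, 0.955, -0.0], [0.955, -0.296, -0.0], [-0.0, 0.0, -1.0]]
force: [0.3, -0.3, -1.0]
width: 0.747
finger_force: 27.7
```

Call:
play_rows --dr '[[0,0,0],[0,0,0],[0,0,0],[0,0,0],[0,0,0],[0,0,0],[0,0,0],[0,0,0],[0,0,0]]' --linear '[[0,0,-0.5],[0,0,-1],[0,0,-1.5],[0,0,-2],[0,0,-2.5],[0,0,-3],[0,0,-3.5],[0,0,-3.7],[0,0,-3.7]]' --gripper '[0.3,0.3,0.3,0.3,0.3,0.3,0.3,0.3,0.3]'

```text
t: 8.08
tcp_pos: [0.4675, -0.1988, 0.228]
tool_rot: [[0.296, 0.955, 0.001], [0.955, -0.296, -0.001], [-0.0, 0.001, -1.0]]
force: [0.6, 0.0, -0.5]
width: 0.753
finger_force: 27.7
```

```bash
python3 look.py 6 "((120,100,120),(270,185,100))"
```

```text
8.0833 [-0.53  0.24 -0.12  1.21 -0.    1.34] [ 0.4675 -0.1988  0.228 ] [[0.296, 0.955, 0.001], [0.955, -0.296, -0.001], [-0.0, 0.001, -1.0]] 0.7526792245264847 27.69117145333439 [ 0.6  0.  -0.5]
```

View pics/l6.png

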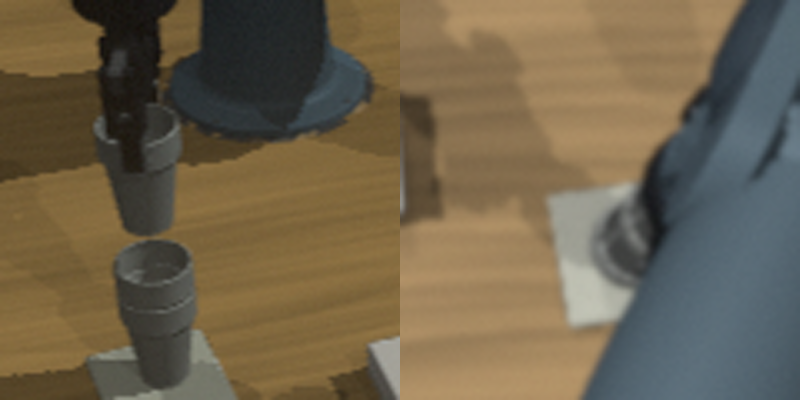

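The cup hangs free at (140,170), its foot well above the second rim at (155,262). The other two are still nested and standing. I'll carry it to the coaster.

Call:
play_rows --dr '[[0,0,0],[0,0,0],[0,0,0],[0,0,0],[0,0,0],[0,0,0],[0,0,0],[0,0,0],[0,0,0],[0,0,0],[0,0,0],[0,0,0]]' --linear '[[0.3,0,0],[1,-0.1,0],[2,-0.1,0],[3.5,-0.2,0],[5.2,-0.3,0],[7,-0.4,0],[8.9,-0.5,0],[10.8,-0.6,0],[12.7,-0.8,0],[14.6,-0.9,0],[16.5,-1,0],[18.4,-1.1,0]]' --gripper '[0.3,0.3,0.3,0.3,0.3,0.3,0.3,0.3,0.3,0.3,0.3,0.3]'

```text
t: 9.18
tcp_pos: [0.5109, -0.0175, 0.2272]
tool_rot: [[0.295, 0.956, -0.0], [0.956, -0.295, 0.0], [0.0, -0.0, -1.0]]
force: [0.4, 0.2, -0.8]
width: 0.751
finger_force: 27.7
```

Call:
play_rows --dr '[[0,0,0],[0,0,0],[0,0,0],[0,0,0],[0,0,0],[0,0,0],[0,0,0],[0,0,0],[0,0,0],[0,0,0],[0,0,0],[0,0,0]]' --linear '[[1.9,-0.1,0],[3.8,-0.2,0],[5.7,-0.3,0],[7.6,-0.4,0],[9.5,-0.5,0],[11.4,-0.6,0],[13.3,-0.8,0],[15.2,-0.9,0],[17,-1,0],[18.4,-1.1,0],[19.2,-1.1,0],[19.4,-1.1,0]]' --gripper '[0.3,0.3,0.3,0.3,0.3,0.3,0.3,0.3,0.3,0.3,0.3,0.3]'

```text
t: 10.18
tcp_pos: [0.5578, 0.1706, 0.227]
tool_rot: [[0.294, 0.956, -0.0], [0.956, -0.294, 0.0], [-0.0, -0.0, -1.0]]
force: [0.4, -0.8, -0.2]
width: 0.752
finger_force: 27.7
```

Call:
play_rows --dr '[[0,0,0],[0,0,0],[0,0,0],[0,0,0],[0,0,0],[0,0,0],[0,0,0],[0,0,0],[0,0,0],[0,0,0],[0,0,0],[0,0,0]]' --linear '[[0,0,0.2],[0,0,0.8],[0,0,1.8],[0,0,3],[0,0,4.4],[0,0,5.8],[0,0,7.2],[0,0,8.6],[0,0,10],[0,0,11.2],[0,0,12],[0,0,12]]' --gripper '[0.3,0.3,0.3,0.3,0.3,0.3,0.3,0.3,0.3,0.3,0.3,0.3]'

```text
t: 11.18
tcp_pos: [0.5557, 0.1679, 0.1046]
tool_rot: [[0.297, 0.955, -0.005], [0.955, -0.297, -0.001], [-0.002, -0.004, -1.0]]
force: [0.0, -0.5, -0.7]
width: 0.75
finger_force: 27.8
```

```bash
python3 look.py 7 "((250,130,120),(160,180,100))"
```

```text
11.1833 [ 0.18  0.46 -0.13  0.99 -0.    2.06] [0.5557 0.1679 0.1046] [[0.297, 0.955, -0.005], [0.955, -0.297, -0.001], [-0.002, -0.004, -1.0]] 0.7500996323265187 27.801437554880977 [ 0.  -0.5 -0.7]
```

View pics/l7.png

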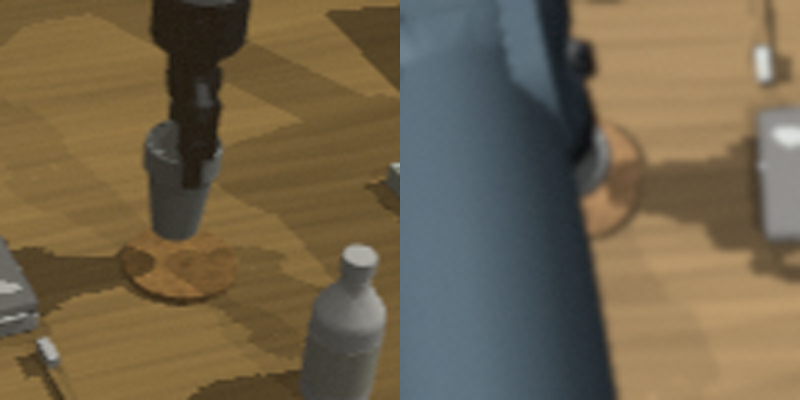

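The cup is centred above the coaster: foot at (178,233) in the crop, projected to land near (181,267), with the coaster centre at (180,264). I'll lower it gently.

Call:
play_rows --dr '[[0,0,0],[0,0,0],[0,0,0],[0,0,0],[0,0,0],[0,0,0],[0,0,0],[0,0,0],[0,0,0],[0,0,0],[0,0,0],[0,0,0]]' --linear '[[0,0,0.1],[0,0,0.4],[0,0,0.8],[0,0,1.3],[0,0,1.8],[0,0,2.3],[0,0,2.7],[0,0,3],[0,0,3.2],[0,0,3.3],[0,0,3.3],[0,0,3.3]]' --gripper '[0.3,0.3,0.3,0.3,0.3,0.3,0.3,0.3,0.3,0.3,0.3,0.3]'

```text
t: 12.28
tcp_pos: [0.558, 0.169, 0.0744]
tool_rot: [[0.296, 0.955, 0.0], [0.955, -0.296, -0.0], [0.0, 0.0, -1.0]]
force: [0.8, 1.0, 0.0]
width: 0.749
finger_force: 27.8
```

Call:
play_rows --dr '[[0,0,0],[0,0,0],[0,0,0],[0,0,0],[0,0,0]]' --linear '[[0,0,0.05],[0,0,0.1],[0,0,0.15],[0,0,0.2],[0,0,0.2]]' --gripper '[0.3,0.3,0.3,0.3,0.3]'

```text
t: 12.7
tcp_pos: [0.5577, 0.169, 0.0722]
tool_rot: [[0.296, 0.955, -0.0], [0.955, -0.296, -0.0], [-0.0, -0.0, -1.0]]
force: [-0.7, 0.1, 0.0]
width: 0.751
finger_force: 27.8
```

Call:
play_rows --dr '[[0,0,0],[0,0,0],[0,0,0],[0,0,0]]' --linear '[[0,0,0.03],[0,0,0.07],[0,0,0.1],[0,0,0.1]]' --gripper '[0.3,0.3,0.3,0.3]'

```text
t: 13.03
tcp_pos: [0.5578, 0.169, 0.0712]
tool_rot: [[0.296, 0.955, -0.0], [0.955, -0.296, -0.0], [-0.0, -0.0, -1.0]]
force: [1.6, 0.1, -0.6]
width: 0.752
finger_force: 27.8
```

Call:
play_rows --dr '[[0,0,0],[0,0,0],[0,0,0],[0,0,0]]' --linear '[[0,0,0.03],[0,0,0.07],[0,0,0.1],[0,0,0.1]]' --gripper '[0.3,0.3,0.3,0.3]'

```text
t: 13.37
tcp_pos: [0.5578, 0.169, 0.0702]
tool_rot: [[0.296, 0.955, -0.0], [0.955, -0.296, -0.0], [-0.0, -0.0, -1.0]]
force: [0.3, -0.7, -0.6]
width: 0.75
finger_force: 27.8
```

Call:
play_rows --dr '[[0,0,0],[0,0,0],[0,0,0],[0,0,0]]' --linear '[[0,0,0.02],[0,0,0.04],[0,0,0.06],[0,0,0.06]]' --gripper '[0.3,0.3,0.3,0.3]'

```text
t: 13.7
tcp_pos: [0.5579, 0.169, 0.0698]
tool_rot: [[0.295, 0.955, 0.0], [0.955, -0.295, -0.0], [0.0, 0.0, -1.0]]
force: [-0.2, -0.1, 0.6]
width: 0.753
finger_force: 27.9
```

Call:
play_rows --dr '[[0,0,0],[0,0,0],[0,0,0],[0,0,0]]' --linear '[[0,0,0.02],[0,0,0.05],[0,0,0.05],[0,0,0.05]]' --gripper '[0.3,0.3,0.3,0.3]'

```text
t: 14.03
tcp_pos: [0.5579, 0.1692, 0.0697]
tool_rot: [[0.295, 0.955, 0.0], [0.955, -0.295, 0.0], [0.0, 0.0, -1.0]]
force: [-1.7, 0.4, 5.7]
width: 0.754
finger_force: 28.3
```

The foot is in firm contact at 5.7 N. I'll ease off slightly and open.

Call:
play_rows --dr '[[0,0,0],[0,0,0],[0,0,0],[0,0,0],[0,0,0],[0,0,0],[0,0,0],[0,0,0],[0,0,0],[0,0,0],[0,0,0],[0,0,0]]' --linear '[[0,0,-0.04],[0,0,-0.04],[0,0,-0.04],[0,0,-0.04],[0,0,-0.04],[0,0,-0.04],[0,0,-0.04],[0,0,-0.04],[0,0,-0.04],[0,0,-0.04],[0,0,-0.04],[0,0,-0.04]]' --gripper '[0.28,0.26,0.245,0.235,0.22,0.2,0.17,0.13,0.08,0.03,0,0]'

```text
t: 15.03
tcp_pos: [0.5578, 0.169, 0.0696]
tool_rot: [[0.296, 0.955, 0.0], [0.955, -0.296, -0.0], [-0.0, 0.0, -1.0]]
force: [0.8, 0.0, 0.0]
width: 1.002
finger_force: 0.0
```

Call:
play_rows --dr '[[0,0,0],[0,0,0],[0,0,0],[0,0,0],[0,0,0],[0,0,0],[0,0,0],[0,0,0],[0,0,0],[0,0,0],[0,0,0],[0,0,0]]' --linear '[[0,0,0],[0,0,0],[0,0,-0.2],[0,0,-0.8],[0,0,-1.8],[0,0,-3],[0,0,-4.5],[0,0,-6],[0,0,-8],[0,0,-10],[0,0,-11],[0,0,-11]]' --gripper '[0,0,0,0,0,0,0,0,0,0,0,0]'

```text
t: 16.03
tcp_pos: [0.56, 0.1695, 0.1832]
tool_rot: [[0.295, 0.955, 0.006], [0.955, -0.295, 0.001], [0.003, 0.006, -1.0]]
force: [0.4, -0.7, 0.3]
width: 1.0
finger_force: 0.0
```

Call:
play_rows --dr '[[0,0,0],[0,0,0],[0,0,0],[0,0,0],[0,0,0],[0,0,0],[0,0,0],[0,0,0],[0,0,0],[0,0,0]]' --linear '[[0,-1,0],[0,-2.5,0],[0,-4.5,0],[0,-6.5,0],[0,-8.5,0],[0,-10.5,0],[0,-12,0],[0,-13,0],[0,-13,0],[0,-13,0]]' --gripper '[0,0,0,0,0,0,0,0,0,0]'

```text
t: 16.87
tcp_pos: [0.433, 0.2074, 0.179]
tool_rot: [[0.295, 0.956, -0.001], [0.956, -0.295, -0.001], [-0.001, -0.0, -1.0]]
force: [-0.2, -0.3, 0.5]
width: 0.999
finger_force: 0.0
```

```bash
python3 look.py 8 "((140,110,200),(150,130,200))"
```

```text
16.8667 [ 0.31  0.21 -0.29  1.08 -0.    2.18] [0.433  0.2074 0.179 ] [[0.295, 0.956, -0.001], [0.956, -0.295, -0.001], [-0.001, -0.0, -1.0]] 0.9994328024925502 0.0 [-0.2 -0.3  0.5]
```

View pics/l8.png

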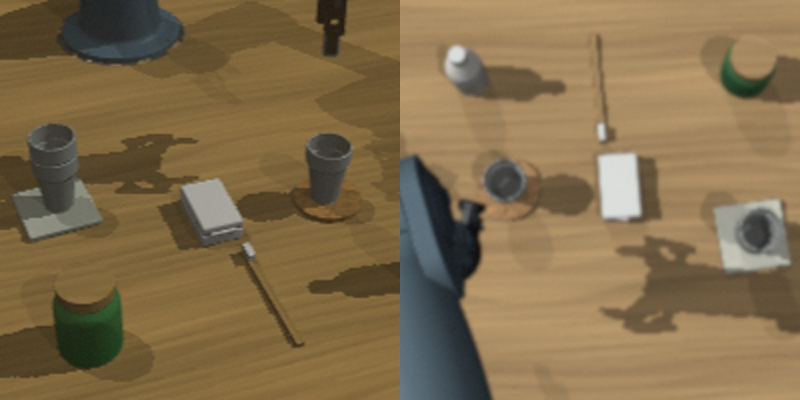

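The cup stands upright in the middle of the coaster (crop (327,170)), the other two are nested on the board ((55,165)), and everything else is where it was. The arm is clear.

```bash
python3 -c "
from bench import manip
print(manip.finish_job())"
```

```text
the job is handed in; nothing more can be done
None
```

The top tumbler now stands upright near the middle of the cork coaster; the other two are still nested on their board, nothing else visibly moved, and I handed the job in at about 17 s (no verdict returned).

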